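# Isolate the fuse unit and pop its hatch

### The job

On the bench unit with the narrow hatch, push the isolator lever with a fingertip all the way over to the rear, then press the ribbed end of the narrow fuse hatch down once and let go so that it pops up. Back off without touching it again and watch that it stays wide open for three seconds before finishing. Leave the other unit's wide hatch shut, and do not lift or shift anything else on the bench.

Things in the scene. Friction and masses are not known exactly. Their poses are not given: they have to be found in the camera images.
- fuse_unit: The fuse unit: a fixed grey bench unit standing on the work surface, housing 170 (its x) x 150 (its y) x 62 tall. Origin: centre of its underside; its x axis points to its rear (away from the robot at yaw 0), z up. On its top are a NARROW off-white hatch (90 long in x, 46 wide in y, centred at y = -35) and beside it an upright isolator lever (at y = +42). Yaw within 0.35 rad. All sizes in mm.
- iso_lever (a joint): Angle of the isolator lever, rad. It swings in the unit's x-z plane: 0 = leaning 0.45 rad to the front (unit -x), 0.9 = end stop, leaning 0.45 rad to the rear (unit +x) = isolated. Starts between 0 and 0.2; stiff (about 2 N at the cap), stays where it is left.
- lever_pivot (a point): Pivot of the isolator lever, 66 mm above the work surface, on a black base plate (50 x 36, top at 68).
- lever_tip (a point): Top end of the isolator lever, on its axis, 54 mm from the pivot. The lever ends in a flat black cap 26 wide (unit y), 12 thick, covering the outer 24 mm of the lever; below it a stem 14 wide, 8 thick.
- fuse_hatch (a joint): Angle of the narrow fuse hatch, rad: 0 to 0.02 = shut and latched, about 1.2 = popped open (front edge up), negative = pressed in. Push-push latch: pressed in to its stop at about -0.06 (4.5 mm at the pad, about 4 N there) and let go, the spring swings it open to about 1.2 in under a second and holds it there with 2 N at the edge; pressed shut again it latches again, and will then not reopen.
- fuse_hatch_pad (a point): Ribbed press pad on the hatch's top face, on its middle line 15 mm from its front edge and 75 mm from the hinge, 70 mm above the work surface when shut. The hatch is a plate 8 thick standing 8 proud of the housing. Moves with the hatch.
- fuse_hatch_hinge (a point): Hinge line of the fuse hatch, at its rear edge (axis = unit y), 62 mm above the work surface.
- batt_unit: The battery unit, to be left alone: a fixed grey bench unit standing on the work surface, housing 170 (its x) x 150 (its y) x 62 tall. Origin: centre of its underside; its x axis points to its rear (away from the robot at yaw 0), z up. On its top a WIDE off-white hatch (90 x 96, centred) with a push-push latch and, in front of it, two short round black posts; no lever.
- batt_hatch (a joint): Angle of the battery unit's wide hatch, rad: 0 to 0.02 = shut and latched, negative = pressed in, 1.2 = open. It must stay shut.
- screwdriver: Loose screwdriver lying on the bench, about 190 long; leave it where it is. Sizes in mm; origin at the underside.
- tape: Loose pocket tape measure, 60 x 34 x 60 tall; leave it where it is. Sizes in mm; origin at the underside.
- stripper: Loose hand tool (wire stripper) lying flat, about 160 long, 16 high; leave it where it is. Sizes in mm; origin at the underside.
- tray: Loose divided parts tray 160 x 120 x 45 tall; leave it where it is. Sizes in mm; origin at the underside.
- jar: Loose jar, 52 across, 65 tall; leave it where it is. Sizes in mm; origin at the underside.
- spool: Loose metal spool, 60 across, 50 tall; leave it where it is. Sizes in mm; origin at the underside.
- carton: Loose cardboard carton 50 x 60 x 40 tall; leave it where it is. Sizes in mm; origin at the underside.
There are look-alikes about, which are no part of the job. What is shaped like the fuse_unit but orange or yellow is not meant.

How it is judged:
By the outcome, as a careful person would: the job done as asked, in the order asked, and still so for the second after the job is handed in, with the robot touching nothing.
It also fails if it takes over 43 s, if anything falls off the work surface, if the arm or the gripper's body presses on something with over 40 N, if the wrist force passes 120 N, or if a joint passes its speed limit or range.

### The arm

A 7-joint arm with a two-finger parallel gripper is mounted at the origin on the work surface. World frame = base frame: x ahead of the robot, y to its left, z up, the work surface at z = 0. Lengths are in m, angles in rad, forces in N, time in s.
With the tool pointing down it reaches from about 0.4 to 0.85 m from the base axis. Payload 6.9 kg.
Tool frame: the origin (TCP) lies midway between the tips of the shut fingers; the grasp point (between the pads) lies behind it (ctrl.pinch_z is the z of the grasp point in the tool frame, in m); z points along the fingers, y is the direction in which the jaws open and shut (so a half turn about z gives the same grasp; the last joint's range is limited). The gripper opens to 85 mm and grips with 20 to 120 N. Pads are 22 mm wide; open, the fingers measure 114 mm over their backs; the gripper's body (76 mm by 85 mm) begins 54 mm behind the grasp point. The pads swing forward as they close: fully open they stand 13 mm farther back than shut.
Start: joints at [-1.159, 0.507, -0.238, 1.5, 0.126, 1.149, -0.155], TCP at [0.189, 0.596, 0.231] pointing down, gripper open.
Joint ranges: [-3.08, 3.08], [-0.24, 2.05], [-1.43, 1.35], [0, 2.5], [-1.52, 4.66], [0.17, 1.96], [-2.89, 2.89]. Speed limits (rad/s): [2.39, 2.39, 3.14, 3.14, 3.14, 3.14, 3.14].

### API

Orientations are given as a unit quaternion [w, x, y, z].
In Python, from station import ctrl, get_state, vision, ticket, models gives the robot as it stands. Calls block until the motion is done:
- ctrl.movep(position, orientation): joint-space move of the TCP to a pose.
- ctrl.movel(position, frame=None, max_speed=0.15): straight line of the TCP; frame=None keeps the orientation; max_speed is the mean speed in m/s.
- ctrl.set_joints(angles): joint-space move.
- ctrl.ungrasp() and ctrl.close_gripper(force=None): open the fingers fully, or close them until they stop; force is the grip in N (None keeps the last).
- ctrl.pause(seconds).
- ctrl.ik(position, orientation): joint angles nearest the present ones, or None.
- get_state(): the state.
- vision.grab_frame(name): name is "scene" or "side" or "wrist"; returns (picture, depth): 480x640x3 uint8, blue, green, red; 480x640 float32, m along the optical axis (not along the pixel's ray), 0 where there is no reading.
- vision.camera_info(name): a dict with "mtx" (3x3 intrinsics, pixels), "R" (3x3) and "t" (3): a world point X has camera coordinates R X + t; the wrist camera has in their place "hand_eye" (4x4, takes a point from camera to tool coordinates, whose origin is the TCP and whose axes are the flange's). Camera axes: x right, y down, z forward; pixel columns grow to the right and rows downward; lengths in m; the calibration is good to about 2 mm. A picture is of the moment at which its call begins: read the wrist's pose just before it. camera_info takes no time and is no camera call.
A pose or a line that the arm cannot do raises ctrl.Unreachable and nothing moves.
- ticket.close_job(): hands the job in, once; it reports no verdict.
Trained networks look in the newest picture that a camera, given by its name, has taken for a name from the list of things; names that differ only in an ending like _2 or _b are one class to them, and where a whole thing is asked for, a point or a joint stands for the part that bears it (a point fixed in the world has none). Each returns a list of dicts, best first, with "p" (0 to 1); they miss things now and then, are a little off and sometimes report something else, mostly with a low value. They report only what shows in the picture. A call takes as long as a camera call. They do not tell look-alikes from the thing itself.
- models.recognise(camera, target): "point" ([column, row] in pixels, amid what is visible of it).
- models.masks_of(camera, target): "mask" (480x640 bool, what is visible of it) and "point" ([column, row] in pixels, amid what is visible of it).
The state is a dict: "time": time; "qpos": joint angles; "qd": joint speeds; "tau": joint torques, N m; "tcp_pos": TCP position; "eef_rot": TCP orientation; "contact_force": force on the tool from outside, world axes, zero at the start; "wrist_torque": the same for the moment, N m; "width": finger opening in m.
Only numpy, scipy, OpenCV 4.12 (cv2) and the standard library are available. Lean on these libraries where they do the work, as an engineer would, in place of code of your own. Each camera call takes 0.05 s, during which the arm holds its last target.

## Working session

There is one attempt and no reset: what is moved stays moved. The work goes in short steps, each a Python script; the robot and the scene stay as the last script left them, time stands still between calls to the robot, and variables do not carry over. Pictures are saved under pics/ and viewed, and the job is handed in when it is done.

```bash
mkdir -p pics; ls
python3 - <<'E'
from station import ctrl,get_state,vision
import cv2
for n in("scene","side","wrist"):
    p,d=vision.grab_frame(n); cv2.imwrite(f"pics/{n}0.png",p)
    print(n,vision.camera_info(n))
print(get_state(), ctrl.pinch_z)
E
```

```text
pics
scene {'mtx': array([[567.97271881,   0.        , 323.04778792],
       [  0.        , 567.97271881, 234.88779215],
       [  0.        ,   0.        ,   1.        ]]), 'R': array([[ 0.71808472,  0.69593958, -0.00473728],
       [ 0.56353984, -0.58543925, -0.58282393],
       [-0.40838363,  0.41584731, -0.81258466]]), 't': array([-0.39070753, -0.24285512,  1.90602871])}
side {'mtx': array([[575.28084618,   0.        , 334.71693155],
       [  0.        , 575.28084618, 242.54373876],
       [  0.        ,   0.        ,   1.        ]]), 'R': array([[ 0.75946063, -0.65050745,  0.00772146],
       [-0.34811808, -0.41639373, -0.83989884],
       [ 0.54957562,  0.63518212, -0.54268805]]), 't': array([-0.44236335,  0.27234015,  1.06648838])}
wrist {'mtx': array([[340.55908358,   0.        , 319.10236205],
       [  0.        , 340.55908358, 240.50152888],
       [  0.        ,   0.        ,   1.        ]]), 'hand_eye': array([[ 8.94890833e-05, -9.51684471e-01, -3.07077610e-01,
         7.87901417e-02],
       [ 9.99999678e-01, -1.59715186e-04,  7.86405484e-04,
        -6.17402265e-05],
[... 167 characters left out ...]
0]])}
{'time': 0.15, 'qpos': array([-1.15849957,  0.50816722, -0.23758262,  1.50088147,  0.12568476,
        1.1489123 , -0.15477897]), 'qd': array([ 0.00057233, -0.00360381, -0.00201607, -0.00264292, -0.0001273 ,
        0.000351  ,  0.00055865]), 'tau': array([-3.20166131e-03, -6.21010637e+01, -2.18924649e+00, -2.49837828e+01,
        1.28104145e-02,  9.15680313e-03,  3.01384901e-06]), 'tcp_pos': array([0.18867739, 0.59544551, 0.23062437]), 'eef_rot': array([-1.12356163e-04,  1.52770841e-01,  9.88261399e-01, -6.81578460e-04]), 'contact_force': array([ 0.03218608,  0.52285171, -0.23039528]), 'wrist_torque': array([-0.06356664, -0.01466673,  0.01666736]), 'width': 0.0859457461547376} -0.0187
```

View pics/scene0.png

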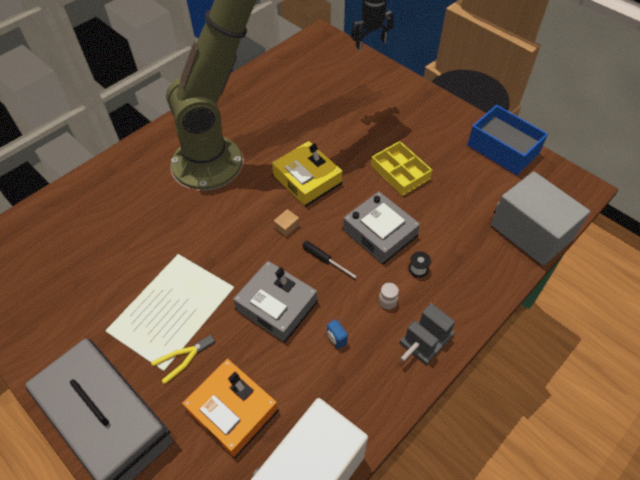

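View pics/side0.png

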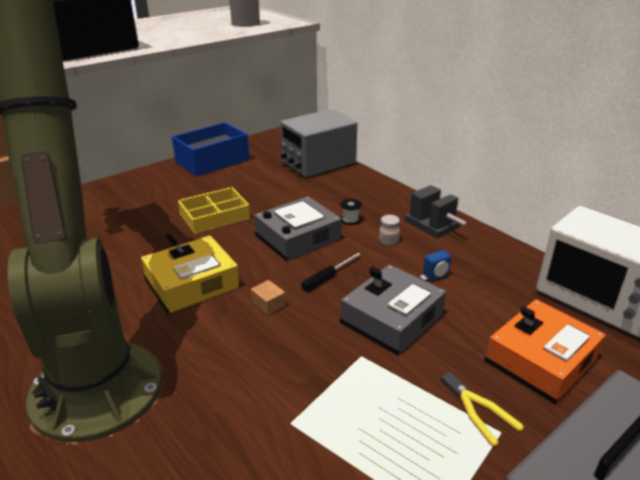

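View pics/wrist0.png

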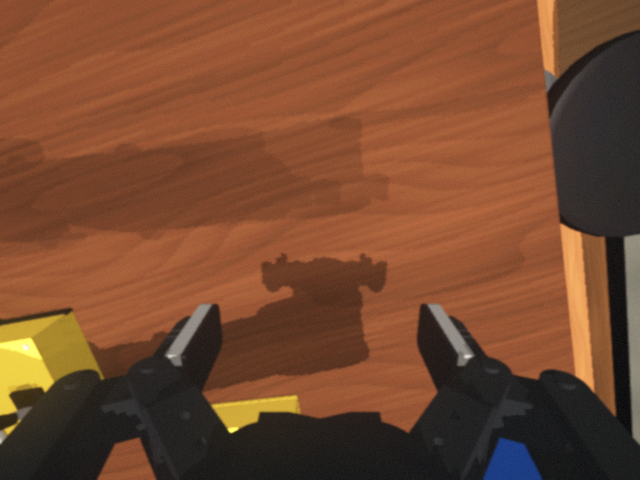

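Candidates in the scene view:
- Yellow unit (307,172): wrong colour.
- Grey unit with wide hatch and posts (381,227): the battery unit.
- Orange unit (230,407): wrong colour.
- Grey unit with narrow hatch and lever (277,300): chosen.

Next is a close crop to check the choice, plus measurement from depth.

```bash
cat > h.py <<'E'
import numpy as np, cv2
from station import ctrl,get_state,vision,models,ticket
from scipy.spatial.transform import Rotation as Ro
def cloud(n):
    st=get_state(); p,d=vision.grab_frame(n); c=vision.camera_info(n)
    K=c["mtx"]; v,u=np.mgrid[0:480,0:640]
    X=np.stack([(u-K[0,2])/K[0,0]*d,(v-K[1,2])/K[1,1]*d,d],-1)
    if n=="wrist":
        H=c["hand_eye"]; R=Ro.from_quat(np.roll(st["eef_rot"],-1)).as_matrix()
        X=(X@H[:3,:3].T+H[:3,3])@R.T+st["tcp_pos"]
    else: X=(X-c["t"])@c["R"]
    X[d<=0]=np.nan
    return p,X
def crop(p,u,v,r,name):
    q=p[max(0,v-r):v+r,max(0,u-r):u+r]; cv2.imwrite("pics/"+name,cv2.resize(q,(500,500),interpolation=cv2.INTER_CUBIC))
E
python3 - <<'E'
from h import *
for n,u,v in(("scene",277,300),("side",393,305)):
    p,X=cloud(n); crop(p,u,v,60,f"crop_{n}.png")
    c=X[v-5:v+6,u-5:u+6].reshape(-1,3); c=np.nanmedian(c,0); print(n,c)
    P=X.reshape(-1,3); C=p.reshape(-1,3)
    m=(np.hypot(P[:,0]-c[0],P[:,1]-c[1])<.16)&(P[:,2]>.053)&(P[:,2]<.075)
    r=cv2.minAreaRect((P[m,:2]*1000).astype(np.float32)); print(r,m.sum())
    m2=(np.hypot(P[:,0]-c[0],P[:,1]-c[1])<.12)&(P[:,2]>.085)
    print("lever",m2.sum(),np.nanmedian(P[m2],0),np.nanmax(P[m2,2]) if m2.any() else 0)
    m3=m&(C.min(1)>150); print("hatch",m3.sum(),cv2.minAreaRect((P[m3,:2]*1000).astype(np.float32)),np.median(P[m3,2]))
    ms=models.recognise(n,"lever_tip")[:4];print(ms); print([X[int(o['point'][1]),int(o['point'][0])] for o in ms])
    ms=models.recognise(n,"fuse_hatch_pad")[:4];print(ms); print([X[int(o['point'][1]),int(o['point'][0])] for o in ms])
E
```

```text
scene [ 0.58431136 -0.21909193  0.06882995]
((608.101806640625, -200.8981170654297), (263.6487121582031, 156.0813446044922), 8.852975845336914) 2978
lever 96 [ 0.55015508 -0.16983796  0.11049777] 0.12576708423535313
hatch 480 ((566.1959228515625, -208.5023193359375), (153.08583068847656, 137.06724548339844), 8.599008560180664) 0.07115407839325105
[{'point': [234.2, 380.8], 'p': 0.6}, {'point': [281.0, 272.7], 'p': 0.52}, {'point': [316.2, 152.1], 'p': 0.52}]
[array([ 0.68713215, -0.45082213,  0.10905258]), array([ 0.54878308, -0.16614144,  0.11003235]), array([0.29557377, 0.22494117, 0.09440586])]
[{'point': [218.9, 415.6], 'p': 0.76}, {'point': [297.9, 172.4], 'p': 0.76}, {'point': [269.3, 303.7], 'p': 0.71}]
[array([ 0.71026254, -0.52695311,  0.07057933]), array([0.29313743, 0.14129746, 0.06526655]), array([ 0.57769631, -0.24074915,  0.07286653])]
side [ 0.53506142 -0.2364485   0.0704445 ]
((565.7756958007812, -210.3188018798828), (176.89320373535156, 153.07870483398438), 8.577587127685547) 3779
lever 140 [ 0.54288423 -0.1744092   0.11040672] 0.12079102386421528
hatch 581 ((563.4966430664062, -242.91983032226562), (133.90830993652344, 56.61902618408203), 12.243975639343262) 0.07110122145113551
[{'point': [526.4, 317.0], 'p': 0.75}, {'point': [475.7, 402.4], 'p': 0.59}, {'point': [378.2, 275.8], 'p': 0.46}, {'point': [172.7, 241.5], 'p': 0.42}]
[array([ 0.67898707, -0.44951406,  0.09585296]), array([ 0.50884451, -0.47597169,  0.00590477]), array([ 0.54356722, -0.18181887,  0.10912806]), array([0.27890803, 0.20936069, 0.10899178])]
[{'point': [408.3, 297.9], 'p': 0.95}, {'point': [193.3, 265.2], 'p': 0.83}, {'point': [567.5, 340.1], 'p': 0.61}]
[array([ 0.57589082, -0.24030657,  0.07033285]), array([0.29243676, 0.14824937, 0.06989912]), array([ 0.70902914, -0.52436225,  0.07165737])]
```

```bash
cd pics; python3 -c "
import cv2,numpy as np
cv2.imwrite('c.png',np.hstack([cv2.imread('crop_scene.png')[:,:400] if 0 else cv2.resize(cv2.imread('crop_scene.png'),(400,400)),cv2.resize(cv2.imread('crop_side.png'),(400,400))]))"
```

```text
(no output)
```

View pics/c.png

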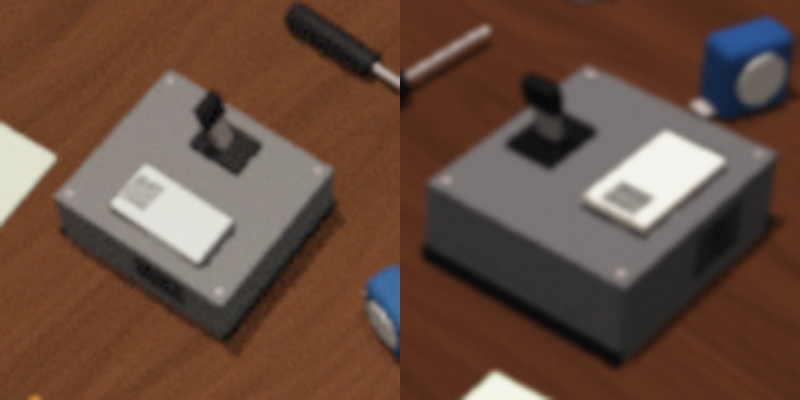

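The crop confirms it: grey housing, narrow off-white hatch with a ribbed front-left end, and a black lever leaning to the front. I'll close the gripper and take a view from above with the wrist camera.

```bash
cat >> h.py <<'E'
def quat(yaw): 
    q=(Ro.from_euler("z",yaw)*Ro.from_matrix(np.diag([-1.,1,-1]))).as_quat(); return np.roll(q,1)
E
python3 - <<'E'
from h import *
q=quat(.15); print(ctrl.ik([.53,-.21,.27],q))
ctrl.close_gripper(); print(get_state()['time'])
ctrl.movep([.53,-.21,.27],q)
p,X=cloud("wrist"); cv2.imwrite("pics/w1.png",p); np.save("X1.npy",X); np.save("p1.npy",p)
s=get_state(); print(s['time'],s['tcp_pos'],s['width'],s['contact_force'])
for t in("lever_tip","fuse_hatch_pad","lever_pivot","fuse_hatch_hinge"):
  ms=models.recognise("wrist",t)[:3]; print(t,[(o['point'],o['p'],X[int(o['point'][1]),int(o['point'][0])]) for o in ms])
E
```

```text
[ 0.04947507  0.41529116  0.43464355  1.59067216 -0.18505579  1.17661118
  2.24373608]
1.2167
4.3333 [ 0.53037444 -0.20917545  0.26987672] 0.00014332036130489266 [ 0.39184947  0.57978365 -0.02711768]
lever_tip [([69.7, 326.6], 0.67, array([ 0.67531799, -0.44117264,  0.11143915])), ([355.5, 243.5], 0.55, array([ 0.5438507 , -0.17373184,  0.11701931]))]
fuse_hatch_pad [([25.8, 318.6], 0.94, array([ 0.70421368, -0.52162048,  0.06830524])), ([279.1, 246.6], 0.72, array([ 0.57384742, -0.24508825,  0.06996434]))]
lever_pivot [([628.3, 86.4], 0.92, array([0.35845842, 0.09702893, 0.01710272])), ([434.5, 409.5], 0.74, array([ 8.22710506e-01,  1.18436013e-02, -4.79845662e-04])), ([312.4, 225.7], 0.72, array([ 0.54838648, -0.21367517,  0.06054384]))]
fuse_hatch_hinge [([25.9, 316.7], 0.85, array([ 0.70160642, -0.52139129,  0.0682386 ])), ([279.5, 242.5], 0.66, array([ 0.56969867, -0.24565945,  0.06914401]))]
```

View pics/w1.png

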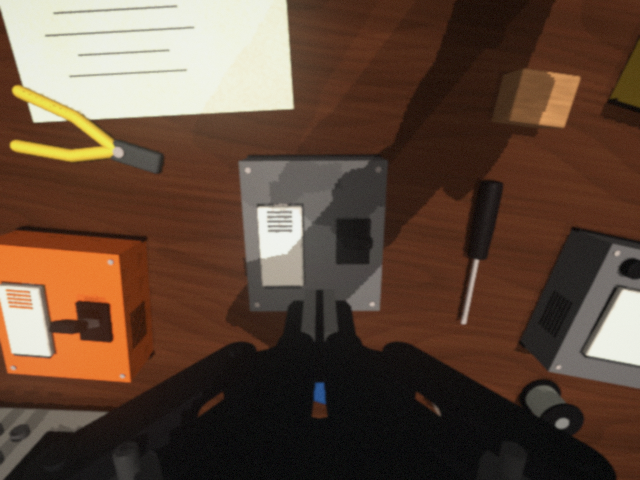

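Run:
```python
import numpy as np,cv2
X=np.load("X1.npy");p=np.load("p1.npy")
v,u=np.mgrid[0:480,0:640]
roi=(u>235)&(u<395)&(v>150)&(v<290)
z=X[...,2]
m=roi&(z>.05)&(z<.078)&(np.abs(X[...,0]-.56)<.15)
print("top",cv2.minAreaRect((X[m][:,:2]*1000).astype(np.float32)),np.median(z[m]))
# top edges lines: corner screws
from h import *
def at(a,b): return np.nanmedian(X[b-1:b+2,a-1:a+2].reshape(-1,3),0).round(4)
for n,a in dict(FL=(376,171),FR=(248,171),RL=(373,304),RR=(257,305)).items(): print(n,at(*a))
hm=(roi&(u<310)&(p.min(-1)>110)).astype(np.uint8); hm=cv2.morphologyEx(hm,cv2.MORPH_OPEN,np.ones((4,4)))
n,l,s,c=cv2.connectedComponentsWithStats(hm); k=1+np.argmax(s[1:,4]); print(s[k])
# reproject hatch onto plane z=.07 using mean of cloud
h=(l==k); h=cv2.dilate(h.astype(np.uint8),np.ones((2,2)))>0
print("hatch",cv2.minAreaRect((X[h][:,:2]*1000).astype(np.float32)),np.median(z[h]))
L=roi&(z>.085); print("lev",L.sum(),np.median(X[L],0),z[L].max()); 
yaw=.15;e=np.array([np.cos(yaw),np.sin(yaw)]);f=np.array([-e[1],e[0]])
for t in(.09,.1,.11):
  k=L&(abs(z-t)<.005)
  if k.any(): print(t,k.sum(),(X[k][:,:2]@e).min(),(X[k][:,:2]@e).max(),(X[k][:,:2]@f).min(),(X[k][:,:2]@f).max())
crop(p,317,230,85,"w1c.png")
```

```text
top ((552.42724609375, -211.13768005371094), (143.82998657226562, 150.44564819335938), 8.930500030517578) 0.0611324281947363
FL [ 0.4824 -0.1577  0.0609]
FR [ 0.5018 -0.2859  0.062 ]
RL [ 0.6306 -0.131   0.0621]
RR [ 0.6516 -0.2624  0.0619]
[ 242  163   62  124 5510]
hatch ((559.2921752929688, -256.30224609375), (141.1963348388672, 52.274906158447266), 15.55960464477539) nan
lev 370 [ 0.54303333 -0.17126171  0.11597968] 0.11912737377395588
0.1 2 0.5121064415783545 0.5214757655689891 -0.26191227812649637 -0.26163231972881207
0.11 99 0.5064780255646357 0.5185642560670519 -0.26238120536970194 -0.23710946080158496
```

View pics/w1c.png

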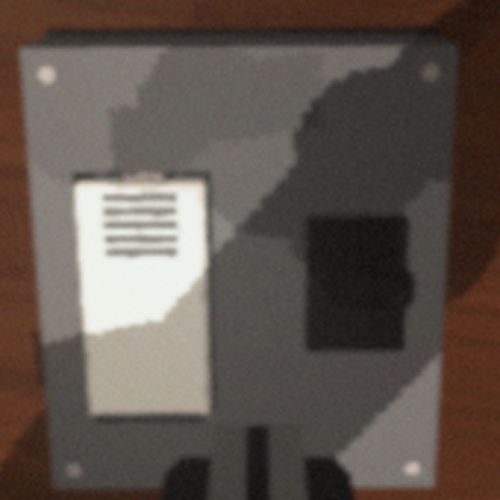

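The ribbed end is at the front of the hatch, around (280,221) in the wrist picture. The lever base plate is at (353,241). I'll intersect these pixel rays with their known heights.

Run:
```python
from h import *
s=get_state();c=vision.camera_info("wrist");K=c["mtx"];H=c["hand_eye"]
R=Ro.from_quat(np.roll(s["eef_rot"],-1)).as_matrix()
def ray(u,v,z):
    d=R@H[:3,:3]@np.linalg.solve(K,[u,v,1.]);o=R@H[:3,3]+s["tcp_pos"]; return (o+d*(z-o[2])/d[2])[:2]
C=np.array([.5666,-.2093]);yaw=.157;e=np.array([np.cos(yaw),np.sin(yaw)]);f=np.array([-e[1],e[0]])
def sh(n,cx,cy,z):
    P=ray(232+cx/2.941,145+cy/2.941,z); print(n,P.round(4),"unit",((P-C)@e).round(4),((P-C)@f).round(4))
sh("hFR",75,181,.07);sh("hFL",208,182,.07);sh("hRR",90,414,.07);sh("hRL",209,413,.07);sh("ribs",140,224,.07)
sh("pF",357,217,.068);sh("pR",357,350,.068);sh("pl",407,283,.068);sh("pr",308,283,.068)
sh("sFR",47,74,.062);sh("sFL",430,72,.062);sh("sRR",73,470,.062);sh("sRL",412,467,.062)
```

```text
hFR [ 0.5346 -0.2722] unit -0.0414 -0.0572
hFL [ 0.5281 -0.2266] unit -0.0408 -0.011
hRR [ 0.6223 -0.2583] unit 0.0473 -0.0571
hRL [ 0.6152 -0.2143] unit 0.0472 -0.0125
ribs [ 0.5465 -0.2482] unit -0.0259 -0.0353
pF [ 0.5331 -0.1729] unit -0.0274 0.0412
pR [ 0.5828 -0.1638] unit 0.0231 0.0424
pl [ 0.5545 -0.1506] unit -0.0028 0.0598
pr [ 0.5598 -0.1859] unit -0.003 0.0241
sFR [ 0.5007 -0.2865] unit -0.0772 -0.0659
sFL [ 0.4803 -0.1565] unit -0.077 0.0656
sRR [ 0.6511 -0.2633] unit 0.0751 -0.0665
sRL [ 0.6301 -0.1327] unit 0.0747 0.0657
```

```bash
cat >> h.py <<'E'
YAW=.157; C=np.array([.5660,-.2093]); E_=np.array([np.cos(YAW),np.sin(YAW)]); F_=np.array([-E_[1],E_[0]])
def U(x,y,z): return np.r_[C+x*E_+y*F_,z]
def un():
    s=get_state(); d=s['tcp_pos'][:2]-C; f=s['contact_force']
    return s['time'],np.r_[d@E_,d@F_,s['tcp_pos'][2]].round(4),np.r_[f[:2]@E_,f[:2]@F_,f[2]].round(2)
E
python3 - <<'E'
from h import *
ctrl.movep(U(-.062,.042,.15),quat(YAW)); 
ctrl.movel(U(-.062,.042,.097),max_speed=.15); print(un())
b=un()[2]
ctrl.movel(U(-.030,.042,.097),max_speed=.12); print(un())
for x in(-.020,-.013,-.009,-.006,-.003,0,.003,.006,.009):
    ctrl.movel(U(x,.042,.097),max_speed=.06); r=un(); print(r)
    if abs(r[2][0]-b[0])>9: break
p,X=cloud("side"); cv2.imwrite("pics/s2.png",p); crop(p,385,290,70,"s2c.png")
E
```

```text
(5.6083, array([-0.061 ,  0.0409,  0.0982]), array([-0.54, -1.  ,  0.05]))
(6.025, array([-0.0297,  0.0418,  0.0977]), array([-0.67, -0.34,  0.26]))
(6.3417, array([-0.0197,  0.042 ,  0.0971]), array([-0.65, -0.41, -0.65]))
(6.6083, array([-0.0126,  0.042 ,  0.097 ]), array([0.08, 0.66, 0.04]))
(6.8583, array([-0.0088,  0.0421,  0.0969]), array([-0.49, -0.6 ,  0.35]))
(7.1083, array([-0.006 ,  0.0421,  0.0968]), array([-1.24, -0.39, -1.42]))
(7.3583, array([-0.0028,  0.0421,  0.0969]), array([-0.93, -0.32, -0.36]))
(7.6083, array([-0.0012,  0.042 ,  0.0968]), array([-6.51, -0.24,  1.69]))
(7.8583, array([-0.0008,  0.042 ,  0.0967]), array([-12.45,   1.91,   6.67]))
```

View pics/s2c.png

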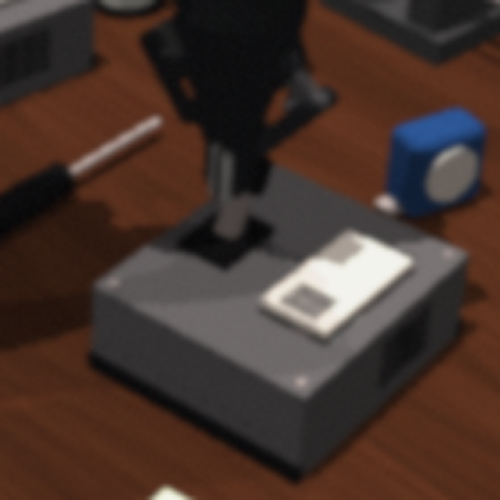

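End stop felt: the force rose to 12 N while the finger stopped moving, at about the predicted position. I'll back off and check the lever.

```bash
python3 - <<'E'
from h import *
ctrl.movel(U(-.045,.042,.099),max_speed=.15)
ctrl.movel(U(-.060,.0,.15),max_speed=.2); print(un())
for n,u,v in(("side",385,290),("scene",280,295)):
    p,X=cloud(n); crop(p,u,v,60,f"{n}3.png")
    D=X[...,:2]-C; a=D@E_; b=D@F_; z=X[...,2]
    m=(abs(b-.042)<.022)&(a>-.02)&(a<.05)&(z>.074)&(z<.125)
    print(n,m.sum())
    for lo in np.arange(.075,.125,.008):
        k=m&(z>=lo)&(z<lo+.008)
        if k.sum()>3: print(round(lo,3),k.sum(),np.median(a[k]).round(4),a[k].min().round(4),a[k].max().round(4),np.median(b[k]).round(4))
E
cd pics; python3 -c "
import cv2,numpy as np
cv2.imwrite('c3.png',np.hstack([cv2.resize(cv2.imread(f),(400,400)) for f in('side3.png','scene3.png')]))"
```

```text
(8.8667, array([-0.059 ,  0.0007,  0.1496]), array([ 0.28,  0.13, -0.12]))
side 107
0.075 31 0.0019 -0.0028 0.0079 0.041
0.083 21 0.0046 0.0011 0.0152 0.0372
0.091 14 0.0101 0.0025 0.0169 0.034
0.099 17 0.0139 0.0072 0.0226 0.0296
0.107 18 0.0197 0.0146 0.027 0.0316
scene 63
0.075 7 0.0071 0.001 0.0215 0.0375
0.099 9 0.0165 0.0113 0.0233 0.0316
0.107 24 0.0235 0.0166 0.0274 0.0423
0.115 19 0.0223 0.0165 0.0271 0.0405
```

View pics/c3.png

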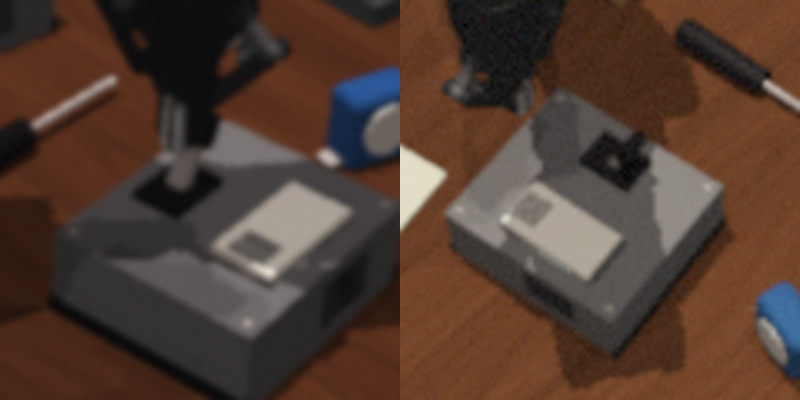

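The lever leans fully to the rear: its tip is at about +22 mm in unit x, and the end stop should put it at +21.5. The hatch is still shut. Next is pressing the ribbed pad.

Run:
```python
from h import *
R=U(-.125,-.035,.135); print(ctrl.ik(R,quat(YAW)))
ctrl.movel(U(-.029,-.035,.090),max_speed=.15); print(un())
ctrl.pause(.2); b=un()[2]; print(b)
ctrl.movel(U(-.029,-.035,.074),max_speed=.08); print(un())
for z in np.arange(.0715,.0555,-.0015):
    ctrl.movel(U(-.029,-.035,z),max_speed=.04); r=un(); print(r)
    if r[2][2]-b[2]>9: break
ctrl.movel(R,max_speed=.28); print(un())
ctrl.pause(.5)
p,X=cloud("side"); crop(p,385,290,75,"s4.png")
```

```text
[ 0.22280087  0.47437034  0.38442722  1.91534872 -0.2419091   0.79675453
  2.4668498 ]
(9.625, array([-0.0293, -0.0346,  0.0899]), array([0.41, 0.53, 0.25]))
[1.   0.15 0.09]
(10.175, array([-0.0294, -0.0347,  0.0736]), array([0.21, 0.38, 0.54]))
(10.425, array([-0.0288, -0.0352,  0.0717]), array([-0.01,  0.36,  1.03]))
(10.675, array([-0.029 , -0.0353,  0.0703]), array([-0.22, -0.66,  4.04]))
(10.925, array([-0.0291, -0.0353,  0.0686]), array([-0.89, -0.81,  3.86]))
(11.175, array([-0.0291, -0.0351,  0.0668]), array([-0.82, -1.33,  1.97]))
(11.425, array([-0.0292, -0.0351,  0.0657]), array([-1.24,  0.14,  5.08]))
(11.675, array([-0.0293, -0.0352,  0.0645]), array([-3.22,  0.3 ,  9.01]))
(11.925, array([-0.0294, -0.0352,  0.0634]), array([-4.16,  1.03, 12.04]))
(12.5083, array([-0.1243, -0.0347,  0.1351]), array([0.18, 0.74, 0.06]))
```

View pics/s4.png

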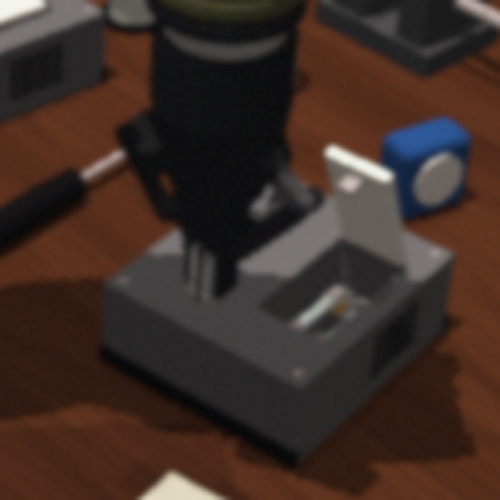

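The hatch popped open; its plate stands upright at about (365,205) in the crop. I'll lift clear and watch it for more than three seconds.

Run:
```python
from h import *
ctrl.movel(U(-.15,-.035,.26),max_speed=.2); print(un())
for i in range(5):
    if i: ctrl.pause(.9)
    p,X=cloud("side"); D=X[...,:2]-C; a=D@E_; b=D@F_; z=X[...,2]
    m=(abs(b+.035)<.03)&(a>-.01)&(a<.07)&(z>.085)&(z<.2)
    k=np.polyfit(z[m],a[m],1) if m.sum()>5 else None
    print(un()[0],m.sum(),z[m].max(),"angle",np.arctan2(1,-k[0]) if k is not None else None)
cv2.imwrite("pics/side5.png",p); p,X=cloud("scene"); cv2.imwrite("pics/scene5.png",p)
D=X[...,:2]-C; a=D@E_; b=D@F_; z=X[...,2]
m=(abs(b-.042)<.022)&(a>-.03)&(a<.05)&(z>.105)&(z<.125); print("lever tip",np.median(X[m],0),np.median(a[m]))
```

```text
(13.8417, array([-0.1501, -0.0345,  0.2592]), array([ 0.  , -0.  , -0.56]))
13.8917 424 0.15057626421962128 angle 1.220597579649186
14.8417 419 0.1509142744053233 angle 1.2155918269109174
15.7917 423 0.15131118625950316 angle 1.215089668451821
16.7417 420 0.15011631729442898 angle 1.2158081709483406
17.6917 423 0.15041349125082978 angle 1.218693962980274
lever tip [ 0.580886   -0.16516629  0.11373499] 0.021794449087436482
```

View pics/side5.png

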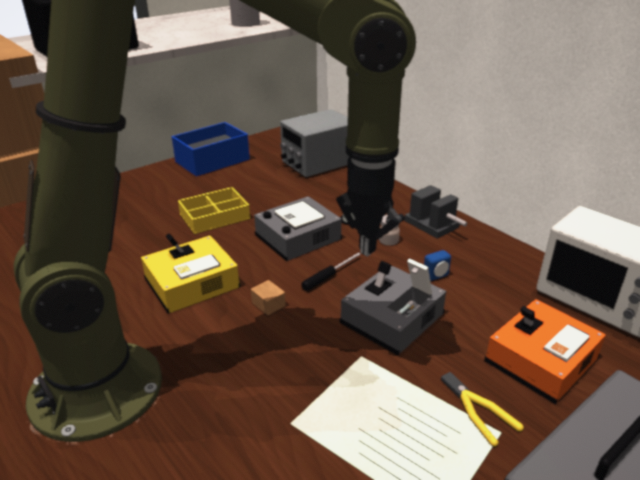

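View pics/scene5.png

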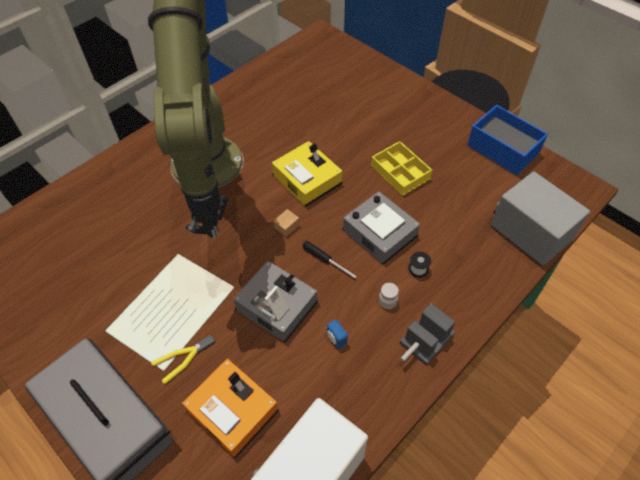

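The narrow hatch stands open at (420,275) in the side view, and the lever leans to the rear. The wide hatch at (381,222) in the scene view is shut, and everything else is where it was.

```bash
python3 -c "
from station import ticket; print(ticket.close_job())"
```

```text
the job is handed in; nothing more can be done
None
```

The job is done and handed in at about 17.7 s on the robot's clock, within the 43 s limit.

- **Lever:** I pushed the isolator lever on the grey narrow-hatch unit to its rear end stop with the closed fingertips. The force rose to about 12 N as the finger stopped moving. At the last check the tip was 22 mm behind the unit's centre, and the end stop should put it at 21.5 mm.
- **Hatch:** I pressed the ribbed pad once, to about 12 N at its stop, and backed off forward and up. The hatch popped open. Five depth readings over 3.8 s gave a steady 1.22 rad with nothing touching it.
- **Everything else:** By eye in the final pictures, the wide hatch was still shut and no loose item had moved.

No check failed. The recognition networks also picked out the orange and yellow look-alikes, so I chose the unit from its description and a close crop.

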